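Park the finger planes on their rack by size

ROBOT

A 6-joint arm with a two-finger parallel gripper is mounted at the origin on the work surface. World frame = base frame: x ahead of the robot, y to its left, z up, the work surface at z = 0. Lengths are in m, angles in rad, forces in N, time in s.
With the tool pointing down it reaches from about 0.35 to 0.975 m from the base axis. Payload 4.9 kg.
Tool frame: the origin (TCP) lies at the very end of the fingers, on their centre line; the grasp point (between the pads) lies 19 mm behind it; z points along the fingers, y is the line along which they close (so a half turn about z gives the same grasp; the last joint's range is limited). The gripper opens to 85 mm and grips with 20 to 120 N. Pads are 22 mm wide; open, the fingers measure 114 mm over their backs; the gripper's body (76 mm by 85 mm) begins 54 mm behind the grasp point. The pads swing forward as they close: fully open they stand 13 mm farther back than shut.
Start: joints at [1.07, 0.053, 1.613, -0, 1.476, -0.119], TCP at [0.233, 0.58, 0.231] pointing down, gripper open.
Joint ranges: [-3.01, 3.01], [-1.01, 2.22], [0.06, 2.58], [-1.02, 4.17], [0.09, 2.62], [-3.14, 3.14]. Speed limits (rad/s): [2.57, 2.57, 3.14, 3.14, 3.14, 3.14].

INTERFACE

Orientations are given as a unit quaternion [w, x, y, z].
In Python, from plant import manip gives the robot as it stands.
- The arm moves only by the tool play_rows, never from a script. Its argument "series" is a list that holds one entry, the list of rows, each a list of 7 numbers: the shift along the world's x, y, z in m, then the turn, a rotation vector about the world's x, y, z in degrees, then the opening, from 0 (shut) to 1 (fully open). In form: [[[dx, dy, dz, rx, ry, rz, grip], ...]]. A call has 1 to 10 rows; each row shifts and turns the commanded pose from where the row before left it; what a row does not reach is not made up. A row lasts 1/10 s, in which the tool goes at most 50 mm and 8.59 degrees, less where a joint would pass 70% of its speed; a pose out of reach is approached as far as the arm can. A call with a gripper value outside its range is refused whole. The fingers move at their own pace and stop on an object; the grip force is fixed at half the most. Time passes only in rows, so rows that do not move let the fingers close. It gives the time, the measured TCP pose, the force, the opening and the grip force at its end, in the units of the state.
- manip.state(): the state, without advancing time (a new reading comes with each control period).
- manip.grab_frame(name): name is "side" or "top" or "wrist"; returns a dict with "frame" (400x640x3 uint8, blue, green, red), "mtx" (3x3 intrinsics, pixels), "k1" (the pictures are not rectified: a ray, as slopes to the right and down, at radius r is drawn at 1 + k1 r^2 times it, then the intrinsics apply), "R" (3x3) and "t" (3): a world point X has camera coordinates R X + t. Camera axes: x right, y down, z forward; pixel columns grow to the right and rows downward; lengths in m; the calibration is good to about 2 mm. A picture is of the moment at which its call begins. There is no depth.
- manip.job_done(): hands the job in; it is judged then, once.
The state is a dict: "time": time; "joint_pos": joint angles; "joint_vel": joint speeds; "joint_efforts": joint torques, N m; "tool_pos": TCP position; "tool_rot": TCP orientation; "contact_force": force on the tool from outside, world axes, zero at the start; "ft_torque": the same for the moment, N m; "gripper_width": opening from 0.0 (shut) to 1.0 (fully open); "grasp_force": force on a finger pad.
Only numpy, scipy, OpenCV 4.12 (cv2) and the standard library are available. Lean on these libraries where they do the work, as an engineer would, in place of code of your own. Each camera call takes 0.05 s, during which the arm holds its last target. There are 200 camera calls.

TASK

Put the four brass finger planes on the maple rack, one in the middle of each dark inlay, sole down and lined up with it lengthwise (nose either way), in order of size: the smallest at the end with the red knob, the largest at the other end. Set them down rather than dropping them, let go of them all, and leave the amber varnish jar standing where it is.

Things in the scene. Friction and masses are not known exactly. Their poses are not given: they have to be found in the camera images.
- plane_s: The smallest of four loose brass finger planes: a boat-shaped brass block with round ends, 36 long x 16 wide x 16 mm high (flat parallel sides to grip, full height), about 60 g, with a sloping steel blade and dark wooden wedge rising to about 30 mm, narrower than the body. Origin: centre of its flat sole. x along its length, y across its width, z up. It starts upright on the bench.
- plane_m: The second smallest of four loose brass finger planes: a boat-shaped brass block with round ends, 54 long x 22 wide x 19 mm high (flat parallel sides to grip, full height), about 140 g, with a sloping steel blade and dark wooden wedge rising to about 36 mm, narrower than the body. Origin: centre of its flat sole. x along its length, y across its width, z up. It starts upright on the bench.
- plane_l: The second largest of four loose brass finger planes: a boat-shaped brass block with round ends, 72 long x 28 wide x 22 mm high (flat parallel sides to grip, full height), about 250 g, with a sloping steel blade and dark wooden wedge rising to about 43 mm, narrower than the body. Origin: centre of its flat sole. x along its length, y across its width, z up. It starts upright on the bench.
- plane_xl: The largest of four loose brass finger planes: a boat-shaped brass block with round ends, 90 long x 34 wide x 25 mm high (flat parallel sides to grip, full height), about 400 g, with a sloping steel blade and dark wooden wedge rising to about 49 mm, narrower than the body. Origin: centre of its flat sole. x along its length, y across its width, z up. It starts upright on the bench.
- pad_a: Dark green inlay on the pale maple rack, one of four alike in a row; from the robot's left: first, at the rack's +y (left) end. 104 x 44 mm, 3 mm thick, fixed; its top is 15 mm above the bench. Origin: centre of its underside, 12 mm above the bench. x along its length, across the rack; y along the row. Neighbours about 82 mm apart. Rack: fixed board 120 x 430 x 12 mm.
- pad_b: Dark green inlay on the pale maple rack, one of four alike in a row; from the robot's left: second. 104 x 44 mm, 3 mm thick, fixed; its top is 15 mm above the bench. Origin: centre of its underside, 12 mm above the bench. x along its length, across the rack; y along the row. Neighbours about 82 mm apart. Rack: fixed board 120 x 430 x 12 mm.
- pad_c: Dark green inlay on the pale maple rack, one of four alike in a row; from the robot's left: third. 104 x 44 mm, 3 mm thick, fixed; its top is 15 mm above the bench. Origin: centre of its underside, 12 mm above the bench. x along its length, across the rack; y along the row. Neighbours about 82 mm apart. Rack: fixed board 120 x 430 x 12 mm.
- pad_d: Dark green inlay on the pale maple rack, one of four alike in a row; from the robot's left: fourth, at the rack's -y (right) end. 104 x 44 mm, 3 mm thick, fixed; its top is 15 mm above the bench. Origin: centre of its underside, 12 mm above the bench. x along its length, across the rack; y along the row. Neighbours about 82 mm apart. Rack: fixed board 120 x 430 x 12 mm.
- red_knob: Red turned knob, 22 mm across and 26 mm high, fixed on the rack about 72 mm beyond the centre of the outermost inlay at one end of the row (either end; a dark grey knob of the same shape stands at the other end). Origin: centre of its underside. It marks the end for the smallest plane.
- jar: Amber glass varnish jar with a black lid, 44 mm across, 62 mm high, loose, standing on the bench among the planes. Origin: centre of its underside. To be left alone.
Things that resemble listed ones, but are neither listed nor needed, are in the scene too. Leave any blue or purple look-alike of the plane_xl alone.

How it is judged:
By the outcome, as a careful person would: the job done as asked, in the order asked, and still so for the second after the job is handed in, with the robot touching nothing.
It also fails if it takes over 99 s, if anything falls off the work surface, if the arm or the gripper's body presses on something with over 40 N, if the wrist force passes 120 N, or if a joint passes its speed limit or range.

## Working session

There is one attempt and no reset: what is moved stays moved. The work goes in short steps, Python scripts to look and compute and a tool call to move; the robot and the scene stay as the last step left them, time stands still between calls to the robot, and variables do not carry over. Pictures are saved under pics/ and viewed, at most 14 in all, crops included, and the job is handed in when it is done.

Besides the shell and the picture viewer there is one more tool, called after "Request:" by a JSON object that holds its "method" and its "body". play_rows: Moves the arm, as the interface text tells. Its arguments: {"type":"object","properties":{"series":{"type":"array"}},"required":["series"]}

```bash
mkdir -p pics; ls; python3 - <<'E'
from plant import manip
import cv2
for n in("top","side"):
    f=manip.grab_frame(n); cv2.imwrite(f"pics/{n}0.png",f["frame"]); print(n,f["mtx"],f["k1"],f["R"],f["t"])
print(manip.state())
E
```

```text
pics
top [[402.20347332   0.         319.64065954]
 [  0.         402.20347332 201.65253764]
 [  0.           0.           1.        ]] -0.0001961810725730352 [[-0.03502584 -0.99937408  0.00496397]
 [-0.97377743  0.03301067 -0.22509513]
 [ 0.22479038 -0.01271795 -0.97432415]] [0.00835517 0.45581502 0.8698252 ]
side [[411.77114593   0.         316.10556802]
 [  0.         411.77114593 206.01364931]
 [  0.           0.           1.        ]] -0.10578162244074854 [[ 0.91937532 -0.39337386 -0.00245575]
 [-0.24676262 -0.57183806 -0.78237424]
 [ 0.30636128  0.71990155 -0.62280376]] [-0.39759942  0.14922463  1.04466099]
{'time': 0.1, 'joint_pos': array([ 1.06999313e+00,  5.33072713e-02,  1.61417381e+00,  4.80207526e-06,
        1.47599626e+00, -1.18967445e-01]), 'joint_vel': array([ 0.00094591, -0.00055313, -0.00250609, -0.00327764, -0.00110134,
        0.00105236]), 'joint_efforts': array([ 1.78049345e-04, -3.94905853e+01, -3.71362245e+01, -1.48505032e-04,
        3.90841073e-03,  2.64440212e-05]), 'tool_pos': array([0.2325944 , 0.57949378, 0.23016554]), 'tool_rot': array([-2.89643048e-04,  1.89760314e-01,  9.81829993e-01, -8.96728665e-04]), 'contact_force': array([-0.22155232,  0.35183065, -0.85120474]), 'ft_torque': array([ 0.00505067,  0.01905598, -0.00368758]), 'grasp_force': 0.0, 'gripper_width': 0.9964808667475098}
```

View pics/top0.png

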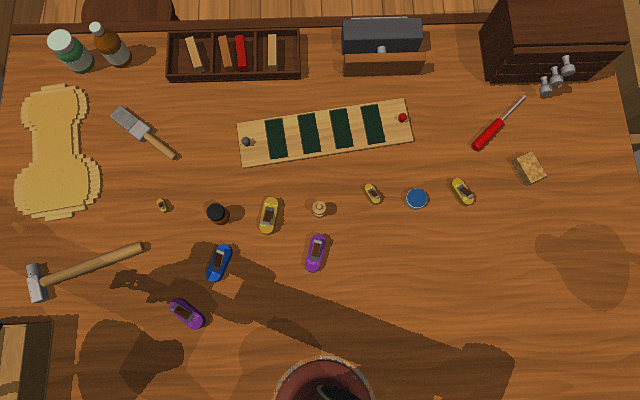

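View pics/side0.png

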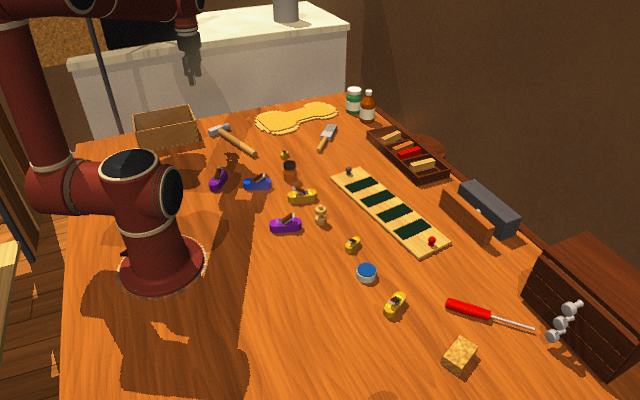

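```bash
cat > h.py <<'E'
import numpy as np, cv2
from plant import manip
def ray(f,uv):
    m=f["mtx"]; d=np.array([(uv[0]-m[0,2])/m[0,0],(uv[1]-m[1,2])/m[1,1]]); s=d.copy()
    for _ in range(10): s=d/(1+f["k1"]*(s@s))
    R=f["R"]; return -R.T@f["t"], R.T@np.array([s[0],s[1],1.])
def at(f,uv,z):
    c,d=ray(f,uv); return (c+d*(z-c[2])/d[2])
def crop(f,x0,y0,x1,y1,k,name):
    cv2.imwrite(name,cv2.resize(f["frame"][y0:y1,x0:x1],None,fx=k,fy=k,interpolation=cv2.INTER_CUBIC))
E
python3 - <<'E'
from h import *
f=manip.grab_frame("top")
a=cv2.resize(f["frame"][90:240,230:420],None,fx=4,fy=4,interpolation=2)
cv2.imwrite("pics/c1.png",a)
b=[cv2.resize(f["frame"][y-25:y+25,x-33:x+33],None,fx=6,fy=6,interpolation=2) for x,y in((269,215),(373,194),(463,191),(162,205))]
cv2.imwrite("pics/c2.png",np.vstack([np.hstack(b[:2]),np.hstack(b[2:])]))
E
```

```text
(no output)
```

View pics/c1.png

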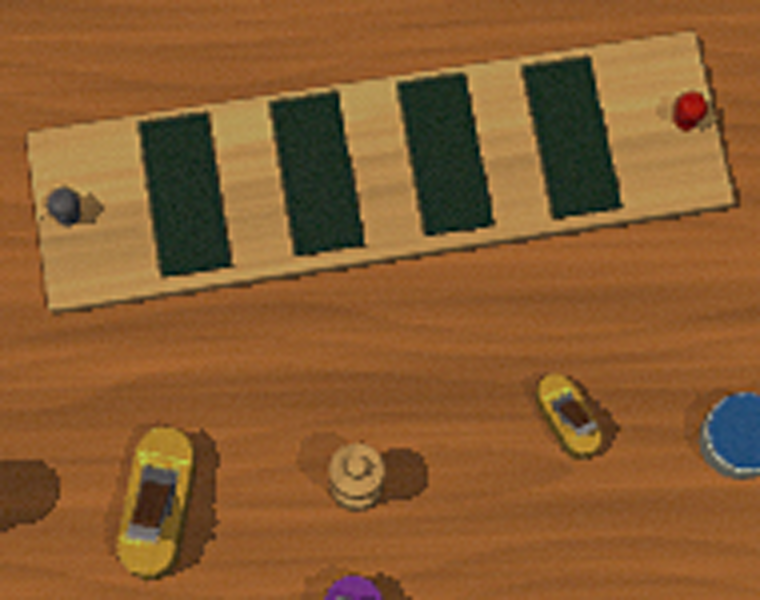

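View pics/c2.png

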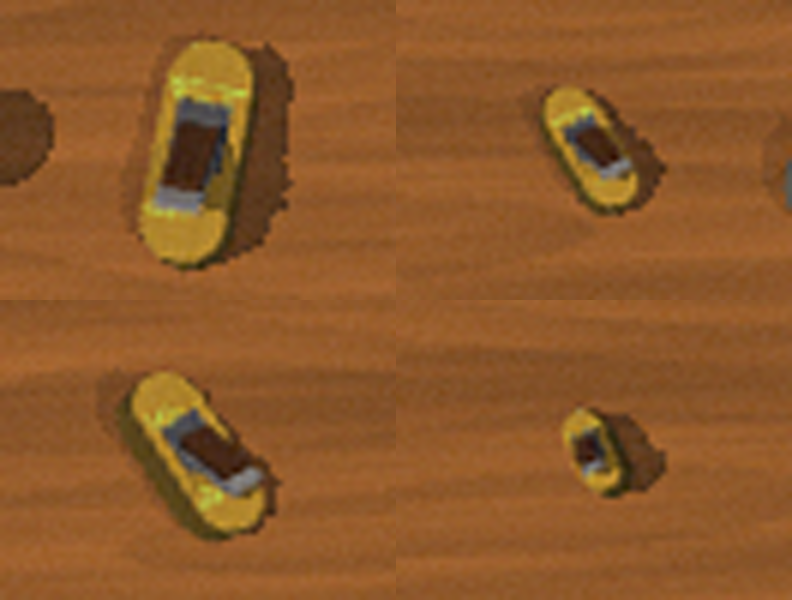

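```bash
python3 - <<'E'
from h import *
f=manip.grab_frame("top")
P=dict(a=[(139,122),(208,113),(231,265),(161,276)],b=[(270,100),(339,92),(365,246),(295,255)],c=[(398,83),(465,73),(493,226),(426,236)],d=[(523,66),(591,57),(621,208),(553,219)])
for k,v in P.items():
    q=np.array([at(f,(230+u/4-.4,90+w/4-.4),.015) for u,w in v]); m=q.mean(0); d=q[0]+q[1]-q[2]-q[3]
    print(k,m.round(4),np.degrees(np.arctan2(d[1],d[0])).round(1),np.linalg.norm(d)/2)
E_={}
for k,o,e,h in(("xl",(236,190),[(213,40),(189,264)],.025),("m",(340,169),[(166,86),(216,210)],.019),("l",(430,166),[(157,72),(240,232)],.022),("s",(129,180),[(182,108),(212,193)],.016)):
    q=np.array([at(f,(o[0]+u/6-.4,o[1]+w/6-.4),h) for u,w in e]); d=q[0]-q[1]
    print(k,q.mean(0).round(4),np.degrees(np.arctan2(d[1],d[0])).round(1),np.linalg.norm(d))
for n,u,z in(("jar",(217,211),.062),("peg",(319,205),.03),("bluecap",(416,198),.03)): print(n,at(f,u,z).round(3))
w=manip.grab_frame("wrist"); s=manip.state()
from scipy.spatial.transform import Rotation as Ro
q=s["tool_rot"]; T=Ro.from_quat(np.r_[q[1:],q[0]]).as_matrix(); print("tool",T.round(3)); c=-w["R"].T@w["t"]; print("cam in tool",T.T@(c-s["tool_pos"]), (w["R"]@T).round(3), w["mtx"][0,0])
E
```

```text
a [0.63  0.095 0.015] 7.2 0.10215150469741542
b [0.641  0.0127 0.015 ] 7.1 0.10380522873715417
c [ 0.6508 -0.0675  0.015 ] 7.0 0.10339438905713706
d [ 0.6596 -0.1471  0.015 ] 6.8 0.10321313264225768
xl [0.4346 0.1116 0.025 ] -6.4 0.08930804035169945
m [ 0.4799 -0.1321  0.019 ] 17.9 0.054135494104942755
l [ 0.4777 -0.3499  0.022 ] 20.9 0.0713557823294342
s [0.4695 0.3679 0.016 ] 21.4 0.03753469978941824
jar [0.44  0.224 0.062]
peg [ 0.453 -0.006  0.03 ]
bluecap [ 0.462 -0.235  0.03 ]
tool [[-0.928  0.373 -0.   ]
 [ 0.373  0.928 -0.001]
 [ 0.    -0.001 -1.   ]]
cam in tool [ 0.08013829 -0.00046219 -0.14233921] [[-0.001  1.     0.001]
 [-0.951 -0.001 -0.308]
 [-0.308 -0.001  0.951]] 336.8505061527047
```

Request:
{"method": "play_rows", "body": {"series": [[[0.034, -0.03, -0.011, 0, 0, 6.2, 1], [0.034, -0.03, -0.011, 0, 0, 6.2, 1], [0.034, -0.03, -0.011, 0, 0, 6.2, 1], [0.034, -0.03, -0.011, 0, 0, 6.2, 1], [0.034, -0.03, -0.011, 0, 0, 6.2, 1], [0.034, -0.03, -0.011, 0, 0, 6.2, 1], [0.033, -0.032, -0.011, 0, 0, 6.1, 0.6], [0, 0, 0, 0, 0, 0, 0.6]]]}}

```text
time: 1.05
tool_pos: [0.4722, 0.3638, 0.1522]
tool_rot: [-0.001, -0.184, 0.983, -0.001]
contact_force: [-0.4, -0.0, -0.9]
gripper_width: 0.692
grasp_force: 0.0
```

```bash
python3 - <<'E'
from h import *
f=manip.grab_frame("wrist"); s=manip.state(); print(s["tool_pos"],s["tool_rot"],s["joint_pos"],s["gripper_width"])
cv2.imwrite("pics/w1.png",f["frame"])
np.savez("w1.npz",**f)
E
```

```text
[0.47090423 0.36578682 0.15305509] [-1.03626445e-03 -1.83495930e-01  9.83019849e-01 -3.81672560e-04] [ 5.35658737e-01  4.66882158e-02  1.75263585e+00 -4.03576920e-06
  1.34447722e+00 -1.40422009e+00] 0.6105257916805092
```

View pics/w1.png

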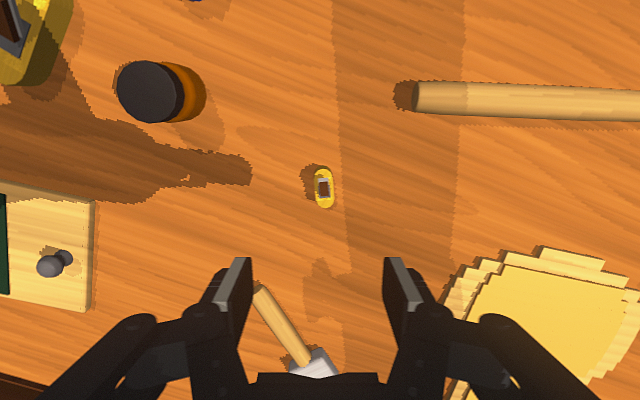

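```bash
cat >> h.py <<'E'
def yaw():
    q=manip.state()["tool_rot"]; w,x,y,z=q
    return np.degrees(np.arctan2(2*(x*y+w*z),1-2*(y*y+z*z)))  # angle of tool x
def brass(f,h,near,name=None,r=110):
    """top-face brass segmentation -> world rect on plane z=h"""
    hsv=cv2.cvtColor(f["frame"],cv2.COLOR_BGR2HSV)
    m=cv2.inRange(hsv,(20,150,110),(32,255,255)); m=cv2.morphologyEx(m,cv2.MORPH_CLOSE,np.ones((9,9)))
    n,l,st,ce=cv2.connectedComponentsWithStats(m)
    i=min((i for i in range(1,n) if st[i,4]>150),key=lambda i:np.hypot(*(ce[i]-near)))
    ys,xs=np.where(l==i)
    P=np.array([at(f,p,h)[:2] for p in zip(xs,ys)],np.float32)
    (c,wh,a)=cv2.minAreaRect(P*1000)
    if wh[0]<wh[1]: a-=90
    print("brass",np.round(c,1),np.round(wh,1),"axis",round((a+90)%180-90,1),"px",ce[i].round(1),st[i])
E
python3 - <<'E'
from h import *
f=dict(np.load("w1.npz"))
brass(f,.016,(323,187))
for u in((322,166),(324,208),(323,187)): print(at(f,u,.016).round(4))
print(yaw())
E
```

```text
brass [465.6 367.4] [35.8 15.5] axis 24.9 px [323.8 187.3] [314 167  20  41 411]
[0.4489 0.3593 0.016 ]
[0.4829 0.3744 0.016 ]
[0.4656 0.3667 0.016 ]
-158.8531011259251
```

Request:
{"method": "play_rows", "body": {"series": [[[-0.003, 0, -0.035, 0, 0, 3.5, 0.5], [0, 0, -0.04, 0, 0, 0, 0.5], [0, 0, -0.035, 0, 0, 0, 0.5], [0, 0, -0.02, 0, 0, 0, 0.5], [0, 0, -0.012, 0, 0, 0, 0.5], [0, 0, -0.006, 0, 0, 0, 0.5], [0, 0, -0.003, 0, 0, 0, 0.5], [0, 0, 0, 0, 0, 0, 0.5]]]}}

```text
time: 1.9
tool_pos: [0.4674, 0.3687, 0.0043]
tool_rot: [0.001, -0.216, 0.976, 0.0]
contact_force: [-0.4, 0.3, 0.3]
gripper_width: 0.496
grasp_force: 0.0
```

```bash
python3 - <<'E'
from h import *
f=manip.grab_frame("wrist"); s=manip.state(); print(s["tool_pos"],yaw(),s["contact_force"])
cv2.imwrite("pics/w2.png",f["frame"])
for u in((323,250),): print(at(f,u,.016))
brass(f,.016,(320,270))
E
```

```text
[0.46763662 0.36867509 0.0046101 ] -155.0711274957823 [-0.47758518  0.43353177 -0.20897951]
[0.45084001 0.36438201 0.016     ]
brass [463.8 365.9] [40.6 15.2] axis 25.6 px [313.6 271.9] [ 296  233   36   83 1779]
```

View pics/w2.png

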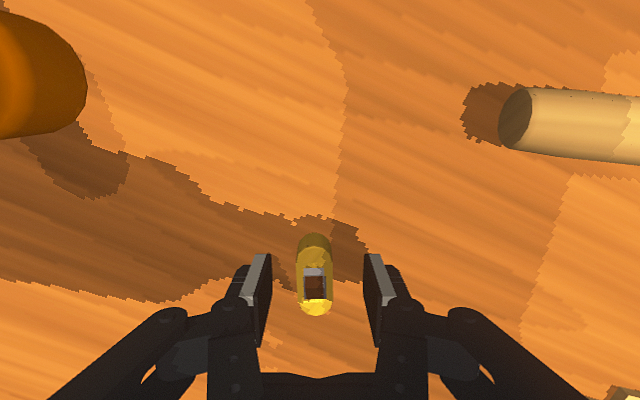

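Request:
{"method": "play_rows", "body": {"series": [[[-0.002, -0.001, -0.002, 0, 0, 0, 0], [0, 0, 0, 0, 0, 0, 0], [0, 0, 0, 0, 0, 0, 0], [0, 0, 0, 0, 0, 0, 0], [0, 0, 0, 0, 0, 0, 0], [0, 0, 0, 0, 0, 0, 0]]]}}

```text
time: 2.55
tool_pos: [0.4653, 0.3672, 0.0021]
tool_rot: [0.0, -0.216, 0.976, 0.0]
contact_force: [-1.1, 0.1, 6.3]
gripper_width: 0.168
grasp_force: 61.8
```

Request:
{"method": "play_rows", "body": {"series": [[[0, 0, 0.03, 0, 0, 0, 0], [0, 0, 0.045, 0, 0, 0, 0], [0.008, -0.021, 0.035, 0, 0, 0, 0], [0.0162, -0.0425, 0, 0, 0, -2, 0], [0.0162, -0.0425, 0, 0, 0, -2, 0], [0.0162, -0.0425, 0, 0, 0, -2, 0], [0.0162, -0.0425, 0, 0, 0, -2, 0], [0.0162, -0.0425, 0, 0, 0, -2, 0], [0.0162, -0.0425, 0, 0, 0, -2, 0], [0.0162, -0.0425, 0, 0, 0, -2, 0]]]}}

```text
time: 3.55
tool_pos: [0.5862, 0.0467, 0.1106]
tool_rot: [-0.0, -0.094, 0.996, 0.0]
contact_force: [0.2, 0.4, -1.4]
gripper_width: 0.168
grasp_force: 61.1
```

Request:
{"method": "play_rows", "body": {"series": [[[0.0162, -0.0425, 0, 0, 0, -2, 0], [0.0162, -0.0425, 0, 0, 0, -2, 0], [0.0162, -0.0425, 0, 0, 0, 0, 0], [0.0162, -0.0425, 0, 0, 0, 0, 0], [0.0087, -0.0257, 0, 0, 0, 0, 0], [0, 0, 0, 0, 0, 0, 0], [0, 0, 0, 0, 0, 0, 0], [0, 0, 0, 0, 0, 0, 0]]]}}

```text
time: 4.35
tool_pos: [0.6591, -0.1461, 0.1105]
tool_rot: [-0.001, -0.061, 0.998, 0.0]
contact_force: [-1.0, -0.1, -0.4]
gripper_width: 0.169
grasp_force: 61.1
```

```bash
python3 - <<'E'
from h import *
f=manip.grab_frame("wrist"); s=manip.state(); print(s["tool_pos"],yaw(),s["contact_force"],s["gripper_width"])
cv2.imwrite("pics/w3.png",f["frame"]); np.savez("w3.npz",**f)
E
```

```text
[ 0.65920406 -0.14585198  0.11073194] -173.00017737253498 [ 0.03241551  0.33217279 -0.74022482] 0.16391028108367506
```

View pics/w3.png

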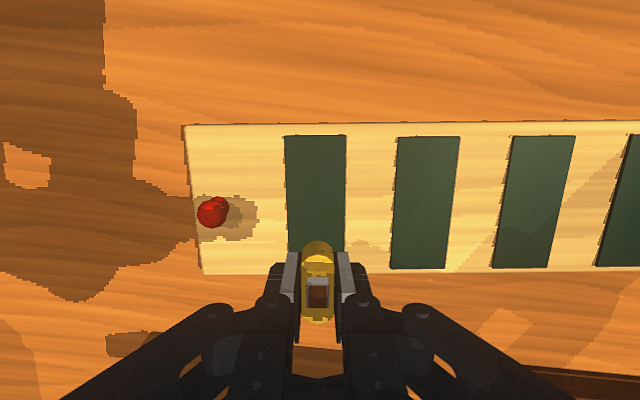

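```bash
python3 - <<'E'
from h import *
f=dict(np.load("w3.npz"))
for n,v in dict(c=[(447,269),(391,268),(398,137),(460,137)],b=[(548,267),(492,267),(512,136),(576,136)]).items():
    q=np.array([at(f,u,.015) for u in v]); d=q[0]+q[1]-q[2]-q[3]
    print(n,q.mean(0).round(4),np.degrees(np.arctan2(d[1],d[0])),np.linalg.norm(d)/2)
q=np.array([at(f,u,.015) for u in((286,136),(346,135))]).mean(0); a=np.radians(7)
print("d from near edge",q+.052*np.array([np.cos(a),np.sin(a),0]))
E
```

```text
c [ 0.6489 -0.0672  0.015 ] 8.34243910056105 0.10293807349457279
b [0.6383 0.0123 0.015 ] 8.094603909065741 0.10238362195294064
d from near edge [ 0.65809577 -0.14678987  0.015     ]
```

Request:
{"method": "play_rows", "body": {"series": [[[-0.001, -0.001, -0.03, 0, 0, 0.3, 0], [0, 0, -0.03, 0, 0, 0, 0], [0, 0, -0.018, 0, 0, 0, 0], [0, 0, -0.008, 0, 0, 0, 0], [0, 0, -0.004, 0, 0, 0, 0], [0, 0, -0.002, 0, 0, 0, 0], [0, 0, 0, 0, 0, 0, 0]]]}}

```text
time: 5.1
tool_pos: [0.6597, -0.1484, 0.0205]
tool_rot: [0.001, -0.063, 0.998, -0.0]
contact_force: [-0.2, 0.1, -1.4]
gripper_width: 0.169
grasp_force: 61.1
```

Request:
{"method": "play_rows", "body": {"series": [[[-0.001, 0.0005, -0.0015, 0, 0, 0, 0], [0, 0, -0.001, 0, 0, 0, 0], [0, 0, 0, 0, 0, 0, 0]]]}}

```text
time: 5.4
tool_pos: [0.6579, -0.1478, 0.0172]
tool_rot: [0.0, -0.063, 0.998, -0.0]
contact_force: [-0.3, -0.9, -0.6]
gripper_width: 0.168
grasp_force: 61.1
```

Request:
{"method": "play_rows", "body": {"series": [[[0, 0, -0.001, 0, 0, 0, 0], [0, 0, 0, 0, 0, 0, 0], [0, 0, 0, 0, 0, 0, 0]]]}}

```text
time: 5.7
tool_pos: [0.658, -0.1478, 0.0171]
tool_rot: [-0.0, -0.063, 0.998, -0.0]
contact_force: [-3.1, -0.3, 5.1]
gripper_width: 0.166
grasp_force: 61.9
```

Request:
{"method": "play_rows", "body": {"series": [[[0, 0, 0, 0, 0, 0, 0.4], [0, 0, 0, 0, 0, 0, 0.4], [0, 0, 0, 0, 0, 0, 0.4], [0, 0, 0.03, 0, 0, 0, 0.5], [0, 0, 0.045, 0, 0, 0, 0.5], [-0.036, 0.003, 0.04, 0, 0, 2.7, 0.5], [-0.036, 0.003, 0.01, 0, 0, 2.7, 0.5], [-0.036, 0.003, 0, 0, 0, 2.7, 0.5], [-0.036, 0.003, 0, 0, 0, 2.7, 0.5], [-0.036, 0.004, 0, 0, 0, 0, 0.5]]]}}

```text
time: 6.7
tool_pos: [0.479, -0.1318, 0.1379]
tool_rot: [0.0, -0.157, 0.988, -0.0]
contact_force: [0.3, 0.3, 0.8]
gripper_width: 0.5
grasp_force: 0.0
```

Request:
{"method": "play_rows", "body": {"series": [[[0, 0, 0, 0, 0, 0, 0.5], [0, 0, 0, 0, 0, 0, 0.5]]]}}

```text
time: 6.9
tool_pos: [0.4801, -0.1319, 0.138]
tool_rot: [0.0, -0.156, 0.988, -0.0]
contact_force: [-0.1, 0.5, 1.3]
gripper_width: 0.498
grasp_force: 0.0
```

```bash
python3 - <<'E'
from h import *
f=manip.grab_frame("wrist"); s=manip.state(); print(s["tool_pos"],yaw(),s["joint_pos"].round(2))
cv2.imwrite("pics/w4.png",f["frame"]); brass(f,.019,(320,187))
E
```

```text
[ 0.48091959 -0.13216934  0.13840821] -161.9884677720258 [-0.42 -0.18  1.99  0.    1.33 -2.3 ]
brass [ 476.9 -135.1] [55.5 21.6] axis 27.9 px [314.6 191.9] [ 299  160   32   66 1050]
```

View pics/w4.png

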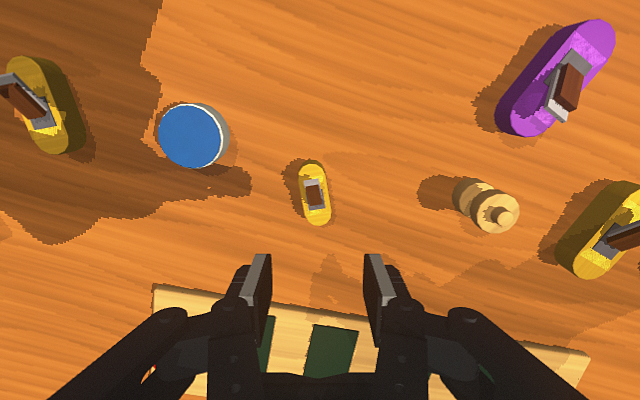

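Request:
{"method": "play_rows", "body": {"series": [[[-0.0035, -0.003, -0.03, 0, 0, 4.5, 0.5], [0, 0, -0.04, 0, 0, 4.5, 0.5], [0, 0, -0.035, 0, 0, 0, 0.5], [0, 0, -0.016, 0, 0, 0, 0.5], [0, 0, -0.009, 0, 0, 0, 0.5], [0, 0, -0.004, 0, 0, 0, 0.5], [0, 0, -0.001, 0, 0, 0, 0.5], [0, 0, 0, 0, 0, 0, 0.5], [0, 0, 0, 0, 0, 0, 0.5]]]}}

```text
time: 7.85
tool_pos: [0.4779, -0.1354, 0.0041]
tool_rot: [0.001, -0.234, 0.972, -0.001]
contact_force: [-0.2, -0.2, 0.7]
gripper_width: 0.5
grasp_force: 0.0
```

```bash
python3 - <<'E'
from h import *
f=manip.grab_frame("wrist"); s=manip.state(); print(s["tool_pos"],yaw(),s["contact_force"])
cv2.imwrite("pics/w5.png",f["frame"]); brass(f,.019,(320,270))
E
```

```text
[ 0.47776864 -0.13532738  0.00404321] -152.97268852913558 [-5.42844618e-01  3.78290596e-01 -3.05857277e-04]
brass [ 475.1 -135.9] [58.7 21.7] axis 27.5 px [317.  276.2] [ 292  219   52  121 3875]
```

View pics/w5.png

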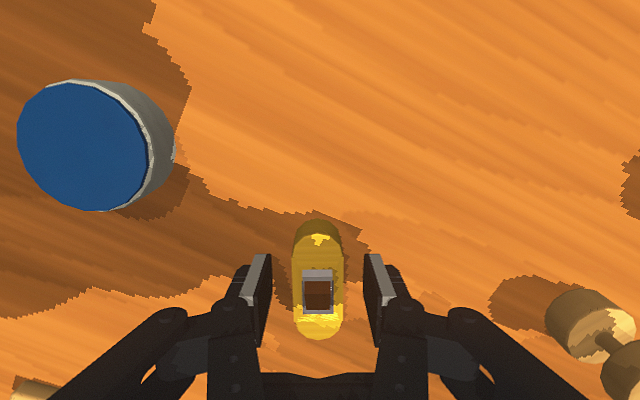

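Request:
{"method": "play_rows", "body": {"series": [[[0, 0, -0.001, 0, 0, 0, 0], [0, 0, 0, 0, 0, 0, 0], [0, 0, 0, 0, 0, 0, 0], [0, 0, 0, 0, 0, 0, 0], [0, 0, 0, 0, 0, 0, 0]]]}}

```text
time: 8.4
tool_pos: [0.4774, -0.1352, 0.0026]
tool_rot: [0.0, -0.234, 0.972, -0.0]
contact_force: [-1.0, 0.1, 5.8]
gripper_width: 0.243
grasp_force: 61.0
```

Request:
{"method": "play_rows", "body": {"series": [[[0, 0, 0.03, 0, 0, 0, 0], [0, 0, 0.04, 0, 0, 0, 0], [0.0286, 0.0114, 0.02, 0, 0, -4, 0], [0.0286, 0.0114, 0, 0, 0, -4, 0], [0.0286, 0.0114, 0, 0, 0, -4, 0], [0.0286, 0.0114, 0, 0, 0, -4, 0], [0.0286, 0.0114, 0, 0, 0, -3.7, 0], [0.0286, 0.0114, 0, 0, 0, 0, 0], [0, 0, 0, 0, 0, 0, 0], [0, 0, 0, 0, 0, 0, 0]]]}}

```text
time: 9.4
tool_pos: [0.6476, -0.0662, 0.0903]
tool_rot: [-0.001, -0.064, 0.998, 0.0]
contact_force: [-0.7, 0.4, -1.8]
gripper_width: 0.243
grasp_force: 60.2
```

Request:
{"method": "play_rows", "body": {"series": [[[0, 0, -0.03, 0, 0, 0, 0], [0, 0, -0.025, 0, 0, 0, 0], [0, 0, -0.01, 0, 0, 0, 0], [0, 0, -0.005, 0, 0, 0, 0], [0, 0, 0, 0, 0, 0, 0], [0, 0, 0, 0, 0, 0, 0]]]}}

```text
time: 10.0
tool_pos: [0.6493, -0.0669, 0.0234]
tool_rot: [0.001, -0.064, 0.998, -0.0]
contact_force: [0.3, -0.5, -1.2]
gripper_width: 0.242
grasp_force: 60.2
```

Request:
{"method": "play_rows", "body": {"series": [[[0, 0, -0.003, 0, 0, 0, 0], [0, 0, -0.0015, 0, 0, 0, 0], [0, 0, -0.0008, 0, 0, 0, 0], [0, 0, 0, 0, 0, 0, 0], [0, 0, 0, 0, 0, 0, 0]]]}}

```text
time: 10.5
tool_pos: [0.649, -0.0666, 0.0176]
tool_rot: [0.0, -0.064, 0.998, -0.0]
contact_force: [-2.5, 0.3, 4.7]
gripper_width: 0.241
grasp_force: 60.9
```

Request:
{"method": "play_rows", "body": {"series": [[[0, 0, 0, 0, 0, 0, 0.5], [0, 0, 0, 0, 0, 0, 0.5], [0, 0, 0, 0, 0, 0, 0.5], [0, 0, 0.03, 0, 0, 0, 0.5], [0, 0, 0.045, 0, 0, 0, 0.5], [-0.0249, -0.0405, 0.045, 0, 0, 3, 0.65], [-0.0249, -0.0405, 0, 0, 0, 3, 0.65], [-0.0249, -0.0405, 0, 0, 0, 3, 0.65], [-0.0249, -0.0405, 0, 0, 0, 3, 0.65], [-0.0249, -0.0405, 0, 0, 0, 3, 0.65]]]}}

```text
time: 11.5
tool_pos: [0.5287, -0.2607, 0.126]
tool_rot: [0.0, -0.195, 0.981, -0.0]
contact_force: [0.4, -0.3, -0.3]
gripper_width: 0.651
grasp_force: 0.0
```

Request:
{"method": "play_rows", "body": {"series": [[[-0.0249, -0.0405, 0, 0, 0, 3, 0.65], [-0.0249, -0.0405, 0, 0, 0, 2, 0.65], [0, 0, 0, 0, 0, 0, 0.65], [0, 0, 0, 0, 0, 0, 0.65], [0, 0, 0, 0, 0, 0, 0.65]]]}}

```text
time: 12.0
tool_pos: [0.4804, -0.3397, 0.1257]
tool_rot: [0.0, -0.236, 0.972, 0.0]
contact_force: [0.6, -0.1, 0.1]
gripper_width: 0.655
grasp_force: 0.0
```

```bash
python3 - <<'E'
from h import *
f=manip.grab_frame("wrist"); s=manip.state(); print(s["tool_pos"],yaw(),s["joint_pos"].round(2))
cv2.imwrite("pics/w6.png",f["frame"]); brass(f,.022,(320,187))
E
```

```text
[ 0.48061555 -0.33933039  0.12573489] -152.59498835256358 [-0.74  0.05  1.79  0.    1.29 -2.79]
brass [ 474.8 -351.3] [72.4 27.1] axis 27.7 px [306.8 188.1] [ 288  143   37   93 2017]
```

View pics/w6.png

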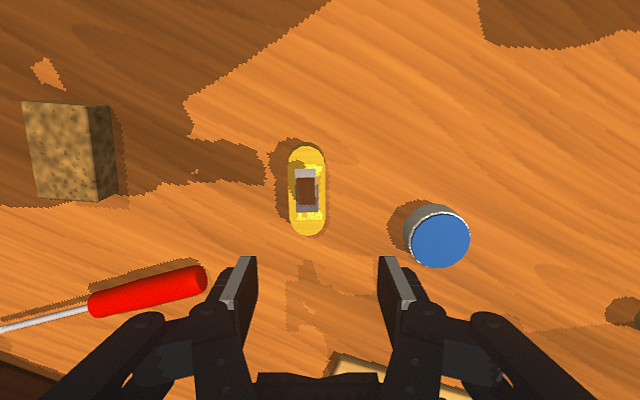

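Request:
{"method": "play_rows", "body": {"series": [[[-0.0055, -0.0118, -0.02, 0, 0, 0.3, 0.65], [0, 0, -0.04, 0, 0, 0, 0.65], [0, 0, -0.03, 0, 0, 0, 0.65], [0, 0, -0.018, 0, 0, 0, 0.65], [0, 0, -0.009, 0, 0, 0, 0.65], [0, 0, -0.004, 0, 0, 0, 0.65], [0, 0, -0.001, 0, 0, 0, 0.65], [0, 0, 0, 0, 0, 0, 0.65], [0, 0, 0, 0, 0, 0, 0.65]]]}}

```text
time: 12.95
tool_pos: [0.4754, -0.3529, 0.0054]
tool_rot: [0.001, -0.239, 0.971, -0.001]
contact_force: [-0.3, 0.8, 0.1]
gripper_width: 0.649
grasp_force: 0.0
```

```bash
python3 - <<'E'
from h import *
f=manip.grab_frame("wrist"); s=manip.state(); print(s["tool_pos"],yaw(),s["contact_force"])
cv2.imwrite("pics/w7.png",f["frame"]); brass(f,.022,(320,270))
E
```

```text
[ 0.47524807 -0.35289188  0.0052382 ] -152.3702964905641 [0.74228538 1.36361323 0.09078562]
brass [ 472.7 -352.1] [76.6 27.8] axis 28.0 px [320.1 275. ] [ 287  201   67  159 6812]
```

Request:
{"method": "play_rows", "body": {"series": [[[-0.0005, 0.001, -0.0025, 0, 0, 0, 0.65], [0, 0, 0, 0, 0, 0, 0], [0, 0, 0, 0, 0, 0, 0], [0, 0, 0, 0, 0, 0, 0], [0, 0, 0, 0, 0, 0, 0], [0, 0, 0, 0, 0, 0, 0]]]}}

```text
time: 13.6
tool_pos: [0.4742, -0.3515, 0.0018]
tool_rot: [0.0, -0.239, 0.971, -0.0]
contact_force: [-0.3, -1.4, 2.1]
gripper_width: 0.313
grasp_force: 60.8
```

Request:
{"method": "play_rows", "body": {"series": [[[0, 0, 0.03, 0, 0, 0, 0], [0, 0, 0.04, 0, 0, 0, 0], [0, 0, 0.04, 0, 0, 0, 0], [0.0183, 0.0404, 0, 0, 0, -4, 0], [0.0183, 0.0404, 0, 0, 0, -4, 0], [0.0183, 0.0404, 0, 0, 0, -4, 0], [0.0183, 0.0404, 0, 0, 0, -4, 0], [0.0183, 0.0404, 0, 0, 0, -4.3, 0], [0.0183, 0.0404, 0, 0, 0, 0, 0], [0.0183, 0.0404, 0, 0, 0, 0, 0]]]}}

```text
time: 14.6
tool_pos: [0.6018, -0.0665, 0.1103]
tool_rot: [-0.001, -0.064, 0.998, 0.0]
contact_force: [0.1, -0.7, -2.2]
gripper_width: 0.314
grasp_force: 60.3
```

Request:
{"method": "play_rows", "body": {"series": [[[0.0183, 0.0404, 0, 0, 0, 0, 0], [0.0183, 0.0404, 0, 0, 0, 0, 0], [0, 0, 0, 0, 0, 0, 0], [0, 0, 0, 0, 0, 0, 0], [0, 0, 0, 0, 0, 0, 0]]]}}

```text
time: 15.1
tool_pos: [0.6379, 0.0116, 0.1105]
tool_rot: [-0.001, -0.064, 0.998, -0.0]
contact_force: [0.0, 0.2, -2.0]
gripper_width: 0.311
grasp_force: 60.4
```

```bash
python3 - <<'E'
from h import *
f=manip.grab_frame("wrist"); s=manip.state(); print(s["tool_pos"],yaw(),s["contact_force"],s["gripper_width"])
cv2.imwrite("pics/w8.png",f["frame"]); np.savez("w8.npz",**f)
E
```

```text
[0.6379401  0.01125257 0.11074806] -172.7512434281469 [ 0.27831205 -0.81794946 -1.75445686] 0.31038768744668177
```

View pics/w8.png

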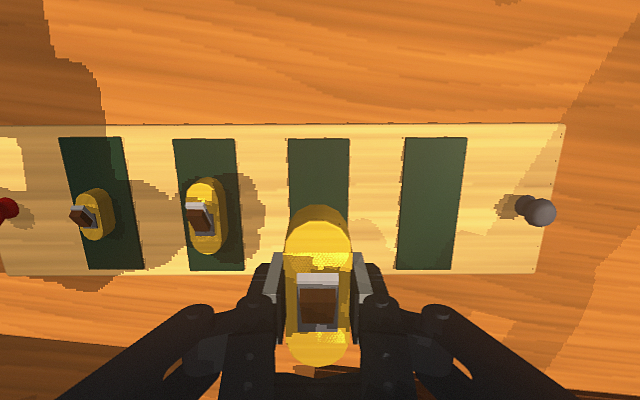

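```bash
python3 - <<'E'
from h import *
f=dict(np.load("w8.npz"))
brass(f,.031,(96,214)); brass(f,.034,(207,215))
for n,v in dict(d=[(145,268),(89,269),(59,138),(120,137)],c=[(245,270),(190,271),(173,139),(235,138)],a=[(453,270),(397,268),(404,137),(467,138)]).items():
    q=np.array([at(f,u,.015) for u in v]); d=q[0]+q[1]-q[2]-q[3]
    print(n,q.mean(0).round(4),np.degrees(np.arctan2(d[1],d[0])),np.linalg.norm(d)/2)
print(np.array([at(f,u,.015) for u in((288,138),(350,138))]).mean(0)+.052*np.array([.992,.122,0]))
E
```

```text
brass [ 656.8 -147.3] [18.5 39.9] axis -3.8 px [ 90.7 213.6] [ 75 188  28  52 613]
brass [648.1 -66.5] [56.7 22.3] axis 7.2 px [205.3 215.3] [ 185  177   37   78 1373]
d [ 0.6574 -0.1462  0.015 ] 7.578944759142229 0.10267690469059716
c [ 0.6485 -0.0668  0.015 ] 7.275009520537894 0.10364056632986447
a [0.6269 0.0951 0.015 ] 8.767092374143031 0.10297779052460518
[0.63822314 0.01282745 0.015     ]
```

Request:
{"method": "play_rows", "body": {"series": [[[0, 0.0012, -0.03, 0, 0, 0, 0], [0, 0, -0.03, 0, 0, 0, 0], [0, 0, -0.018, 0, 0, 0, 0], [0, 0, -0.009, 0, 0, 0, 0], [0, 0, -0.003, 0, 0, 0, 0], [0, 0, -0.0015, 0, 0, 0, 0], [0, 0, 0, 0, 0, 0, 0], [0, 0, 0, 0, 0, 0, 0]]]}}

```text
time: 15.95
tool_pos: [0.6398, 0.0134, 0.0215]
tool_rot: [0.001, -0.064, 0.998, -0.0]
contact_force: [-0.1, -0.4, -2.3]
gripper_width: 0.312
grasp_force: 60.3
```

Request:
{"method": "play_rows", "body": {"series": [[[-0.001, -0.0005, -0.002, 0, 0, 0, 0], [0, 0, -0.001, 0, 0, 0, 0], [0, 0, -0.0005, 0, 0, 0, 0], [0, 0, 0, 0, 0, 0, 0], [0, 0, 0, 0, 0, 0, 0]]]}}

```text
time: 16.45
tool_pos: [0.6378, 0.0131, 0.0168]
tool_rot: [-0.0, -0.064, 0.998, 0.0]
contact_force: [-2.1, 0.4, 0.6]
gripper_width: 0.316
grasp_force: 60.7
```

Request:
{"method": "play_rows", "body": {"series": [[[0, 0, 0, 0, 0, 0, 0.6], [0, 0, 0, 0, 0, 0, 0.6], [0, 0, 0, 0, 0, 0, 0.6], [0, 0, 0.03, 0, 0, 0, 0.6], [0, 0, 0.045, 0, 0, 0, 0.7], [-0.0412, 0.0196, 0.045, 0, 0, -3, 0.75], [-0.0412, 0.0196, 0, 0, 0, -3, 0.75], [-0.0412, 0.0196, 0, 0, 0, -3, 0.75], [-0.0412, 0.0196, 0, 0, 0, 0, 0.75], [-0.0412, 0.0196, 0, 0, 0, 0, 0.75]]]}}

```text
time: 17.45
tool_pos: [0.4394, 0.1073, 0.1268]
tool_rot: [0.0, 0.015, 1.0, 0.0]
contact_force: [-0.1, 0.5, 0.2]
gripper_width: 0.75
grasp_force: 0.0
```

Request:
{"method": "play_rows", "body": {"series": [[[0, 0, 0, 0, 0, 0, 0.75], [0, 0, 0, 0, 0, 0, 0.75], [0, 0, 0, 0, 0, 0, 0.75]]]}}

```text
time: 17.75
tool_pos: [0.442, 0.1065, 0.1274]
tool_rot: [0.001, 0.015, 1.0, 0.0]
contact_force: [-0.4, -0.5, 0.0]
gripper_width: 0.747
grasp_force: 0.0
```

```bash
python3 - <<'E'
from h import *
f=manip.grab_frame("wrist"); s=manip.state(); print(s["tool_pos"],yaw(),s["joint_pos"].round(2))
cv2.imwrite("pics/w9.png",f["frame"]); brass(f,.025,(320,187))
E
```

```text
[0.44210924 0.10639715 0.12733786] 178.2841016974926 [ 0.07 -0.29  2.1  -0.    1.33 -1.47]
brass [431.1 112.8] [33.7 90.2] axis -11.4 px [325.3 186.7] [ 298  130   57  115 3135]
```

View pics/w9.png

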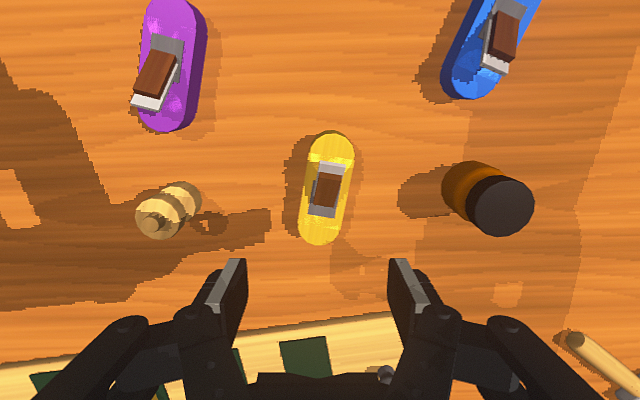

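Request:
{"method": "play_rows", "body": {"series": [[[-0.0055, 0.0032, -0.02, 0, 0, -5, 0.75], [-0.0055, 0.0032, -0.04, 0, 0, -4.7, 0.75], [0, 0, -0.03, 0, 0, 0, 0.75], [0, 0, -0.018, 0, 0, 0, 0.75], [0, 0, -0.01, 0, 0, 0, 0.75], [0, 0, -0.004, 0, 0, 0, 0.75], [0, 0, -0.001, 0, 0, 0, 0.75], [0, 0, 0, 0, 0, 0, 0.75], [0, 0, 0, 0, 0, 0, 0.75]]]}}

```text
time: 18.7
tool_pos: [0.431, 0.1132, 0.0048]
tool_rot: [0.001, 0.099, 0.995, 0.0]
contact_force: [-0.2, 0.1, 0.1]
gripper_width: 0.751
grasp_force: 0.0
```

```bash
python3 - <<'E'
from h import *
f=manip.grab_frame("wrist"); s=manip.state(); print(s["tool_pos"],yaw(),s["contact_force"])
brass(f,.025,(320,270))
E
```

```text
[0.4307795  0.11320122 0.00467487] 168.62316443113812 [-0.11932517 -0.65512676 -0.50706443]
brass [428.2 113.4] [33.8 92.7] axis -11.4 px [317.2 273.6] [  275   182    85   197 10458]
```

Request:
{"method": "play_rows", "body": {"series": [[[-0.001, 0, -0.0025, 0, 0, 0, 0.75], [0, 0, 0, 0, 0, 0, 0], [0, 0, 0, 0, 0, 0, 0], [0, 0, 0, 0, 0, 0, 0], [0, 0, 0, 0, 0, 0, 0], [0, 0, 0, 0, 0, 0, 0]]]}}

```text
time: 19.35
tool_pos: [0.429, 0.1133, 0.0014]
tool_rot: [0.0, 0.099, 0.995, 0.0]
contact_force: [-0.2, 1.4, 2.3]
gripper_width: 0.383
grasp_force: 61.3
```

Request:
{"method": "play_rows", "body": {"series": [[[0, 0, 0.03, 0, 0, 0, 0], [0, 0, 0.04, 0, 0, 0, 0], [0.0397, -0.0037, 0.02, 0, 0, 4, 0], [0.0397, -0.0037, 0, 0, 0, 4, 0], [0.0397, -0.0037, 0, 0, 0, 4, 0], [0.0397, -0.0037, 0, 0, 0, 4, 0], [0.0397, -0.0038, 0, 0, 0, 2.7, 0], [0, 0, 0, 0, 0, 0, 0], [0, 0, 0, 0, 0, 0, 0], [0, 0, 0, 0, 0, 0, 0]]]}}

```text
time: 20.35
tool_pos: [0.6254, 0.0946, 0.0894]
tool_rot: [-0.002, -0.064, 0.998, 0.0]
contact_force: [0.3, -0.1, -4.4]
gripper_width: 0.384
grasp_force: 61.5
```

Request:
{"method": "play_rows", "body": {"series": [[[0, 0, -0.03, 0, 0, 0, 0], [0, 0, -0.025, 0, 0, 0, 0], [0, 0, -0.01, 0, 0, 0, 0], [0, 0, -0.005, 0, 0, 0, 0], [0, 0, 0, 0, 0, 0, 0], [0, 0, 0, 0, 0, 0, 0]]]}}

```text
time: 20.95
tool_pos: [0.6283, 0.0946, 0.0227]
tool_rot: [0.001, -0.064, 0.998, -0.0]
contact_force: [1.1, 0.1, -4.4]
gripper_width: 0.386
grasp_force: 61.4
```

Request:
{"method": "play_rows", "body": {"series": [[[0, 0, -0.003, 0, 0, 0, 0], [0, 0, -0.0015, 0, 0, 0, 0], [0, 0, -0.0006, 0, 0, 0, 0], [0, 0, 0, 0, 0, 0, 0], [0, 0, 0, 0, 0, 0, 0]]]}}

```text
time: 21.45
tool_pos: [0.6276, 0.0945, 0.0164]
tool_rot: [0.0, -0.064, 0.998, -0.0]
contact_force: [-0.2, -0.4, -2.1]
gripper_width: 0.382
grasp_force: 61.8
```

Request:
{"method": "play_rows", "body": {"series": [[[0, 0, -0.0006, 0, 0, 0, 0], [0, 0, 0, 0, 0, 0, 0], [0, 0, 0, 0, 0, 0, 0.65], [0, 0, 0, 0, 0, 0, 0.65], [0, 0, 0, 0, 0, 0, 0.65], [0, 0, 0.03, 0, 0, 0, 0.65], [0, 0, 0.045, 0, 0, 0, 0.65], [0.01, -0.03, 0.03, 0, 0, 0, 0.65], [0.01, -0.03, 0.03, 0, 0, 0, 0.65], [0.01, -0.03, 0.03, 0, 0, 0, 0.65]]]}}

```text
time: 22.45
tool_pos: [0.6577, 0.0038, 0.182]
tool_rot: [0.001, -0.064, 0.998, -0.0]
contact_force: [-0.2, -0.0, -0.1]
gripper_width: 0.65
grasp_force: 0.0
```

Request:
{"method": "play_rows", "body": {"series": [[[0.01, -0.03, 0, 0, 0, 0, 0.65], [0, 0, 0, 0, 0, 0, 0.65], [0, 0, 0, 0, 0, 0, 0.65], [0, 0, 0, 0, 0, 0, 0.65]]]}}

```text
time: 22.85
tool_pos: [0.6666, -0.0246, 0.1793]
tool_rot: [-0.001, -0.064, 0.998, 0.0]
contact_force: [-0.0, 0.5, -0.8]
gripper_width: 0.646
grasp_force: 0.0
```

```bash
python3 - <<'E'
from h import *
f=manip.grab_frame("wrist"); s=manip.state(); print(s["tool_pos"],yaw(),s["contact_force"])
np.savez("w10.npz",**f); crop(f,60,100,640,300,1.37,"pics/w10.png")
print(f["frame"].shape)
E
```

```text
[ 0.66657629 -0.02433574  0.17928026] -172.61068988387137 [-0.5358556  -0.43825546 -0.3876514 ]
(400, 640, 3)
```

View pics/w10.png

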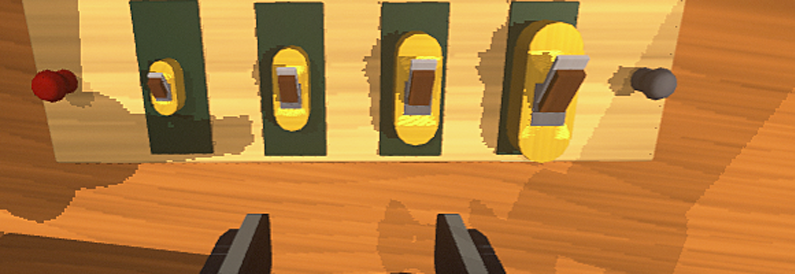

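```bash
python3 - <<'E'
from h import *
f=dict(np.load("w10.npz"))
for n,h,u in(("s",.031,(167,87)),("m",.034,(291,88)),("l",.037,(417,88)),("xl",.040,(547,92))):
    print(n); brass(f,h,(60+u[0]/1.37,100+u[1]/1.37))
g=cv2.inRange(cv2.cvtColor(f["frame"],cv2.COLOR_BGR2HSV),(50,60,20),(90,255,140))
n,l,st,ce=cv2.connectedComponentsWithStats(g)
for n_,v in dict(d=[(131,1),(197,0),(213,152),(151,153)],c=[(254,3),(324,1),(325,154),(264,155)],b=[(380,3),(450,1),(440,154),(379,155)]).items():
    q=np.array([at(f,(60+a/1.37,100+b/1.37),.015) for a,b in v]); d=q[2]+q[3]-q[0]-q[1]; print(n_,q.mean(0).round(4),np.degrees(np.arctan2(d[1],d[0])),np.linalg.norm(d)/2)
t=manip.grab_frame("top"); cv2.imwrite("pics/top2.png",cv2.resize(t["frame"][80:240,140:440],None,fx=2.6,fy=2.6,interpolation=2))
for h,u in((.031,(0,0)),): pass
E
```

```text
s
brass [ 658.7 -144.7] [36.1 21.2] axis 2.6 px [183.5 162.4] [169 143  26  41 595]
m
brass [650.  -65.7] [52.8 23.8] axis 6.3 px [273.  164.8] [ 258  135   29   61 1007]
l
brass [639.5  13.5] [70.3 28.9] axis 6.4 px [364.3 165.2] [ 347  124   37   82 1637]
xl
brass [630.3  94.7] [90.3 37.8] axis 11.3 px [458.9 164.5] [ 438  114   49  105 2552]
d [ 0.6575 -0.1464  0.015 ] 7.269208207424527 0.10237039745532207
c [ 0.6486 -0.0676  0.015 ] 7.0723120645795525 0.10291002815816294
b [0.6384 0.0124 0.015 ] 7.530369813246952 0.10291111095564838
```

View pics/top2.png

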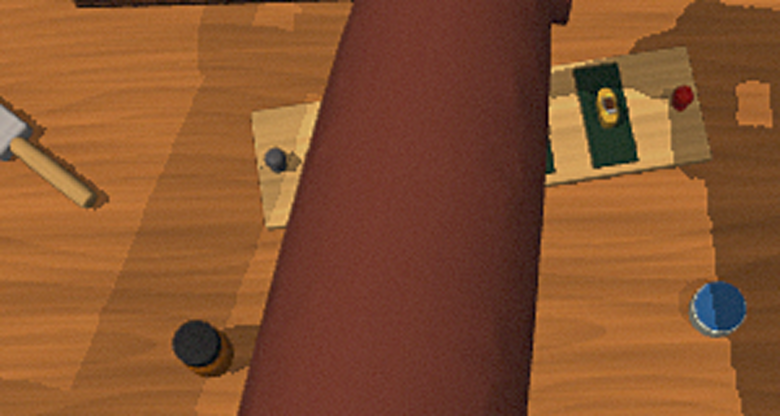

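```bash
python3 -c "
from plant import manip
print(manip.job_done())"
```

```text
the job is handed in; nothing more can be done
None
```

All four planes are on their inlays in size order, smallest at the red knob. They sit within about 3 mm of centre by my camera measurements and are released, the jar is still standing, and the job was handed in at about 23 s; no verdict came back.

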